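# Find the cross-marked press block

## Robot

A 6-joint arm with a two-finger parallel gripper is mounted at the origin on the work surface. World frame = base frame: x ahead of the robot, y to its left, z up, the work surface at z = 0. Lengths are in m, angles in degrees, forces in N, time in s.
With the tool pointing down it reaches from about 0.25 to 0.725 m from the base axis. Payload 9.7 kg.
Tool frame: the origin (TCP) lies where the fingers leave the gripper's body, on its centre line; the fingertips stand 73 mm ahead of it and the grasp point (between the pads) lies 54 mm ahead of it; z points along the fingers, y is the line along which they close (so a half turn about z gives the same grasp; the last joint's range is limited). The gripper opens to 85 mm and grips with 20 to 120 N. Pads are 22 mm wide; open, the fingers measure 114 mm over their backs; the gripper's body (76 mm by 85 mm) begins 54 mm behind the grasp point. The pads swing forward as they close: fully open they stand 13 mm farther back than shut.
Start: joints at [-63.083, 4.979, 10.078, 95.1, 0, 90], TCP at [0.249, -0.49, 0.304] pointing down, gripper open.
Joint ranges: [-179.16, 179.16], [-48.56, 103.87], [-65.8, 70.77], [-126.05, 130.52], [-82.76, 87.17], [-180, 180]. Speed limits (degrees/s): [127.2, 127.2, 147.25, 180, 180, 180].

## Interface

Orientations are given as [roll, pitch, yaw] about the fixed x, y, z axes, in that order (R = Rz(yaw) Ry(pitch) Rx(roll)).
In Python, from workcell import sensors, imaging, bot gives the robot as it stands.
- The arm moves only by the tool apply_moves, never from a script. Its argument "rows" is a list of rows, each a list of 3 entries, a list of its own where there are three numbers: the shift along the tool's x, y, z in units of 10 cm (1.0 is 10 cm), then the turn, a rotation vector about the tool's x, y, z in units of 30 degrees (1.0 is 30 degrees), then the opening, from 0 (shut) to 1 (fully open). A call has 1 to 20 rows; each row is the pose to reach, as a shift and turn from the pose commanded when the call began, along the tool's axes at that moment; what a row does not reach only later rows make up. A row lasts 1/10 s, in which the tool goes at most 50 mm and 8.59 degrees, less where a joint would pass 70% of its speed; a pose out of reach is approached as far as the arm can. A call with a number of a shift or a turn outside -1 to 1 is refused whole. A call with a gripper value outside its range is refused whole. The fingers move at their own pace and stop on an object; "force" is the grip in N (left out, the last holds). Time passes only in rows, so rows that repeat a pose let the fingers close. It gives the time, the measured TCP pose, the force, the opening and the grip force at its end, in the units of the state.
- sensors.get_obs(): the state, without advancing time (a new reading comes with each control period).
- imaging.camera(name): name is "side" or "top" or "wrist"; returns (picture, depth): 420x560x3 uint8, red, green, blue; 420x560 float32, m along the optical axis (not along the pixel's ray), 0 where there is no reading.
- imaging.get_calibration(name): a dict with "intrinsics" (3x3 intrinsics, pixels), "world_from_camera" (4x4, takes a point from camera to world coordinates). Camera axes: x right, y down, z forward; pixel columns grow to the right and rows downward; lengths in m; the calibration is good to about 2 mm. The wrist camera is an equidistant fisheye: a pixel r from the principal point sees the ray r / f radians off the axis. A picture is of the moment at which its call begins: read the wrist's pose just before it. get_calibration takes no time and is no camera call; for the wrist camera it gives the pose at the moment of the call.
- bot.job_done(): hands the job in; it is judged then, once.
The state is a dict: "time": time; "q": joint angles; "qd": joint speeds; "joint_efforts": joint torques, N m; "ee_pos": TCP position; "tcp_rot": TCP orientation; "wrist_force": force on the tool from outside, world axes, zero at the start; "torque": the same for the moment, N m; "opening": finger opening in m; "grasp_force": force on a finger pad.
Only numpy, scipy, OpenCV 4.12 (cv2) and the standard library are available. Lean on these libraries where they do the work, as an engineer would, in place of code of your own. Each camera call takes 0.05 s, during which the arm holds its last target. There are 200 camera calls.

## Task

Three look-alike aluminium press blocks lie on the black mat; one has been checked already and lies turned over, its larger plain face up. Turn the other two over to find the one with a black cross on its underside, and lay that one flat in the blue tray, cross up. Leave both plain blocks on the mat, turned over, and do not shove the jar, the labeller or the mouse about.

Things in the scene. Friction and masses are not known exactly. Their poses are not given: they have to be found in the camera images.
- cross_block_centre (a point): 120 g aluminium block, 20 mm thick, black cross (44 x 32 mm) on its underside. Underside 64 x 44 mm, down at the start; top face 36 x 44 mm: the two 44 mm ends slope in, the two sides are upright (grip across them). Origin: block's centre, half-way up (10 mm); x along its 64 mm, y across its 44 mm, z from underside to top face (up at the start, down once turned over)
- plain_block_1_centre (a point): the same block without a cross. Turned about its y onto its sharp 44 mm underside edge, a block falls on over to its top face once past 74 deg from lying; it will not stand on end. Hold it firmly, near its middle. Origin: block's centre, half-way up (10 mm); x along its 64 mm, y across its 44 mm, z from underside to top face (up at the start, down once turned over)
- plain_block_2_centre (a point): the same block without a cross, already checked: it lies turned over from the start, its 64 x 44 mm plain underside up, and may be left as it is. Origin: block's centre, half-way up (10 mm); x along its 64 mm, y across its 44 mm, z towards its underside (up, at the start and at the end)
- mat: black rubber mat lying fixed on the bench, 240 mm (its x) by 380 mm (its y), 3 mm thick; origin at the centre of its underside, z = 0; its top is 3 mm above the bench
- tray_in (a point): centre of the inner floor (4 mm above the bench) of the open blue plastic tray, outer 180 mm (its x) by 170 mm (its y), walls 4 mm thick and 30 mm high above the bench; it does not move
- jar_centre (a point): bystander: closed glass jar, 72 mm diameter, 110 mm tall, standing; centre, 55 mm up
- labeller_centre (a point): bystander: hand-held label printer, black and yellow, 150 mm (its x) by 112 mm, 38 mm high; centre, 17.5 mm up
- mouse_centre (a point): bystander: black computer mouse, 100 mm (its x) by 58 mm, 33 mm high; centre, 15 mm up
- balance: bystander: white laboratory balance, heavy and fixed, 260 mm (its x) by 190 mm, 80 mm high with its round steel pan; origin at the centre of its underside
Not all that is in view belongs to the job. Leave any turquoise look-alike of the part that bears plain_block_1_centre alone.

How it is judged:
By the outcome, as a careful person would: the job done as asked, in the order asked, and still so for the second after the job is handed in, with the robot touching nothing.
It also fails if it takes over 59 s, if anything falls off the work surface, if the arm or the gripper's body presses on something with over 40 N, if the wrist force passes 120 N, or if a joint passes its speed limit or range.

## Working session

There is one attempt and no reset: what is moved stays moved. The work goes in short steps, Python scripts to look and compute and a tool call to move; the robot and the scene stay as the last step left them, time stands still between calls to the robot, and variables do not carry over. Pictures are saved under pics/ and viewed, at most 10 in all, crops included, and the job is handed in when it is done.

Besides the shell and the picture viewer there is one more tool, called after ">>>" as name([rows], argument=value, ...), one row to a line, values as JSON. apply_moves: Moves the arm, as the interface text tells. Its arguments: {"type":"object","properties":{"rows":{"type":"array"},"force":{"type":"number"}},"required":["rows"]}

```bash
mkdir -p pics; cat > h.py <<'E'
import numpy as np, cv2
from workcell import sensors, imaging, bot
def save(n,f):
    c=imaging.get_calibration(n); p,d=imaging.camera(n)
    cv2.imwrite(f'pics/{f}.png',p[:,:,::-1]); np.savez(f'{f}.npz',p=p,d=d,K=c['intrinsics'],T=c['world_from_camera']); return p,d
def ray(f,u,v,z=None):
    a=np.load(f+'.npz');K,T,d=a['K'],a['T'],a['d']
    r=np.array([(u-K[0,2])/K[0,0],(v-K[1,2])/K[1,1],1])
    w=T[:3,:3]@r
    s=d[int(v),int(u)] if z is None else (z-T[2,3])/w[2]
    return T[:3,3]+s*w
E
python3 - <<'E'
from h import *
save('top','top0');save('side','side0');print(sensors.get_obs())
a=np.vstack([cv2.imread('pics/top0.png')]);
print(imaging.get_calibration('top'),imaging.get_calibration('side'))
E
```

```text
{'time': 0.1, 'q': array([-6.30832918e+01,  5.00922899e+00,  1.00378333e+01,  9.50974672e+01,
        7.47366182e-04,  8.99999110e+01]), 'qd': array([-0.19063363, -0.04160348,  0.08072432,  0.01514645, -0.0102231 ,
        0.12010322]), 'joint_efforts': array([-2.82153524e-04, -5.21562195e+01,  4.65653300e+01,  1.59933855e-02,
        4.54674046e-05,  3.07459095e-05]), 'ee_pos': array([ 0.24893557, -0.49031825,  0.30323121]), 'tcp_rot': array([-1.79931137e+02, -7.47472613e-04,  2.69167963e+01]), 'wrist_force': array([ 0.23289727, -0.11934479, -0.38385826]), 'torque': array([ 0.01034735,  0.01901768, -0.01074806]), 'grasp_force': 0.0, 'opening': 0.08541967286079226}
{'intrinsics': array([[493.37150036,   0.        , 278.61745978],
       [  0.        , 493.37150036, 214.34298678],
       [  0.        ,   0.        ,   1.        ]]), 'world_from_camera': array([[ 0.00709244, -0.98113037,  0.1932172 ,  0.23393106],
       [-0.99997355, -0.00664696,  0.00295378, -0.15039657],
       [-0.00161374, -0.19323304, -0.98115156,  1.56748256],
       [ 0.        ,  0.        ,  0.        ,  1.        ]])} {'intrinsics': array([[416.12758637,   0.        , 284.0775994 ],
       [  0.        , 416.12758637, 207.81392305],
       [  0.        ,   0.        ,   1.        ]]), 'world_from_camera': array([[-0.98460675, -0.10362811,  0.14075069,  0.34719716],
       [-0.17429761,  0.64219108, -0.74646564,  0.72674754],
       [-0.01303401, -0.75950762, -0.65036781,  0.83992555],
       [ 0.        ,  0.        ,  0.        ,  1.        ]])}
```

View pics/top0.png

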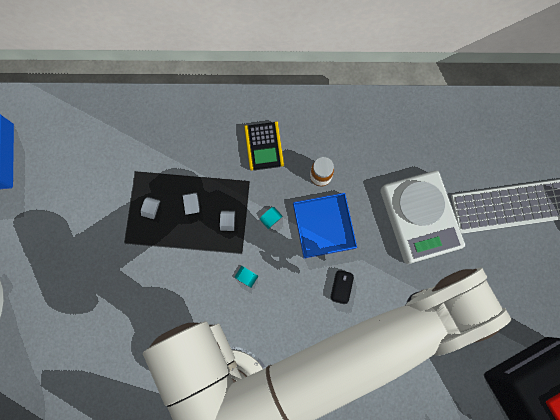

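View pics/side0.png

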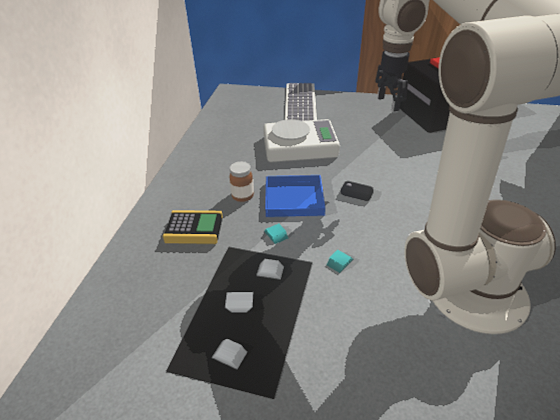

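Top view: grey blocks at about (150,208), (191,204) and (228,220) on the mat. The turquoise look-alikes at (270,216) and (247,276) are to be left alone. The tray is at (324,226), the jar at (322,170), the labeller at (264,146) and the mouse at (342,286). The middle block looks like the one already turned over, so I'll check it in a close crop.

```bash
python3 - <<'E'
from h import *
t=cv2.imread('pics/top0.png');s=cv2.imread('pics/side0.png')
A=cv2.resize(t[165:260,120:260],None,fx=5,fy=5,interpolation=cv2.INTER_CUBIC)[:,:700]
B=cv2.resize(s[245:375,165:315],None,fx=2.6,fy=2.6)[:,:]
c=np.zeros((600,800,3),np.uint8);c[:250,:368]=cv2.resize(A,(368,250));c[252:252+338,:390]=B
c[:475//1,400:800]=cv2.resize(t[165:260,120:200],(400,475),interpolation=cv2.INTER_CUBIC)
cv2.imwrite('pics/crop0.png',c)
hsv=cv2.cvtColor(t,cv2.COLOR_BGR2HSV)
m=((hsv[...,2]>120)).astype(np.uint8);mm=np.zeros_like(m);mm[175:245,130:245]=m[175:245,130:245]
for c in cv2.findContours(mm,0,2)[0]:
    if cv2.contourArea(c)<60: continue
    (u,v),wh,an=cv2.minAreaRect(c);b=cv2.boxPoints(((u,v),wh,an))
    print('blk',u,v,wh,ray('top0',u,v),np.array([ray('top0',x,y,.023)[:2] for x,y in b]).round(3).tolist())
for nm,lo,hi in (('tray',(105,150,60),(125,255,255)),('turq',(80,100,60),(98,255,255))):
    m=cv2.inRange(hsv,lo,hi);m[:110]=0;m[:,:100]=0
    for c in cv2.findContours(m,0,2)[0]:
        if cv2.contourArea(c)<100: continue
        r=cv2.minAreaRect(c);print(nm,r,ray('top0',*r[0],.03).round(3),[ray('top0',x,y,.03)[:2].round(3).tolist() for x,y in cv2.boxPoints(r)])
for n,u,v in(('jar',322,163),('lab',264,146),('mouse',343,286)):print(n,ray('top0',u,v).round(3))
print([ray('top0',u,v,.003).round(3)[:2] for u,v in((135,171),(249,181),(242,253),(125,243))])
E
```

```text
blk 226.5 220.5 (17.0, 13.0) [0.51732503 0.02021998 0.02114294] [[0.544, 0.042], [0.545, 0.0], [0.49, -0.001], [0.489, 0.04]]
blk 149.25 206.75 (14.862702369689941, 17.076295852661133) [0.56059482 0.26930757 0.02044439] [[0.541, 0.299], [0.594, 0.285], [0.579, 0.238], [0.526, 0.253]]
blk 190.70999145507812 203.469970703125 (18.950462341308594, 14.000715255737305) [0.57249156 0.1369568  0.01936707] [[0.599, 0.164], [0.606, 0.12], [0.544, 0.109], [0.538, 0.153]]
blk 221.0 177.0 (4.0, 46.0) [0.66587946 0.04437606 0.00210557] [[0.666, 0.117], [0.667, -0.033], [0.654, -0.033], [0.653, 0.116]]
tray ((324.6558532714844, 224.79888916015625), (57.309478759765625, 54.556514739990234), 78.95906829833984) [ 0.504 -0.292  0.03 ] [[0.577, -0.189], [0.613, -0.361], [0.432, -0.392], [0.398, -0.224]]
turq ((245.7941436767578, 276.1764831542969), (20.06533432006836, 14.234382629394531), 30.963754653930664) [ 0.341 -0.045  0.03 ] [[0.337, -0.007], [0.375, -0.029], [0.344, -0.083], [0.306, -0.061]]
turq ((270.2396240234375, 216.9886932373047), (14.558793067932129, 19.65744400024414), 47.48955535888672) [ 0.528 -0.119  0.03 ] [[0.524, -0.081], [0.567, -0.126], [0.532, -0.158], [0.489, -0.112]]
jar [ 0.683 -0.278  0.11 ]
lab [ 0.761 -0.097  0.037]
mouse [ 0.313 -0.346  0.028]
[array([0.684, 0.328]), array([ 0.653, -0.048]), array([ 0.416, -0.03 ]), array([0.445, 0.345])]
```

View pics/crop0.png

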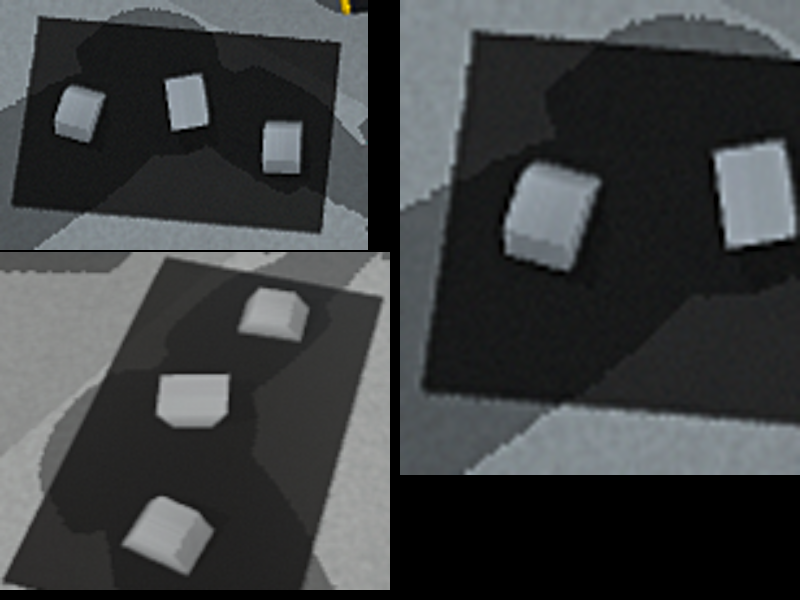

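The side crop confirms it: the middle block at (191,204) has the large face up with undercut ends, so it is already turned. The other two, A at (228,220) and B at (150,208), have their small face up and need turning. I'll move to hover over A.

>>> apply_moves([
  [[0.945,-0.664,0.1],[0,0,0],1],
  [[0.945,-0.664,0.1],[0,0,0],1],
  [[0.945,-0.664,0.1],[0,0,0],1],
  [[0.945,-0.664,0.1],[0,0,0],1],
])

```text
time: 0.5
ee_pos: [0.304, -0.3869, 0.2939]
tcp_rot: [-180.0, -0.0, 27.1]
wrist_force: [0.9, 0.0, 0.5]
opening: 0.085
grasp_force: 0.0
```

>>> apply_moves([
  [[0.945,-0.664,0.1],[0,0,0],1],
  [[0.945,-0.664,0.1],[0,0,0],1],
  [[0.945,-0.664,0.1],[0,0,0],1],
  [[0.945,-0.664,0.1],[0,0,0],1],
])

```text
time: 0.9
ee_pos: [0.358, -0.2858, 0.2838]
tcp_rot: [180.0, 0.0, 27.0]
wrist_force: [-0.6, 0.1, 0.4]
opening: 0.0856
grasp_force: 0.0
```

>>> apply_moves([
  [[0.945,-0.664,0.1],[0,0,0],1],
  [[0.945,-0.664,0.1],[0,0,0],1],
  [[0.945,-0.664,0.1],[0,0,0],1],
  [[0.945,-0.664,0.1],[0,0,0],1],
])

```text
time: 1.3
ee_pos: [0.4123, -0.1844, 0.2736]
tcp_rot: [-180.0, 0.0, 27.0]
wrist_force: [0.2, -0.9, 0.3]
opening: 0.0853
grasp_force: 0.0
```

>>> apply_moves([
  [[0.945,-0.664,0.1],[0,0,0],1],
  [[0.945,-0.664,0.1],[0,0,0],1],
  [[0.945,-0.664,0.1],[0,0,0],1],
  [[0.945,-0.664,0.1],[0,0,0],1],
])

```text
time: 1.7
ee_pos: [0.4665, -0.0828, 0.2634]
tcp_rot: [-180.0, 0.0, 27.0]
wrist_force: [-0.7, -1.3, -0.1]
opening: 0.0854
grasp_force: 0.0
```

>>> apply_moves([
  [[0.945,-0.664,0.1],[0,0,0.9],1],
  [[0.945,-0.664,0.1],[0,0,0.9],1],
  [[0.945,-0.664,0.1],[0,0,0.9],1],
  [[0.945,-0.664,0.1],[0,0,0.9],1],
  [[0.945,-0.664,0.1],[0,0,0.9],1],
  [[0.945,-0.664,0.1],[0,0,0.9],1],
])

```text
time: 2.3
ee_pos: [0.52, 0.0063, 0.2541]
tcp_rot: [-179.6, -0.0, 0.6]
wrist_force: [0.2, -0.8, -0.2]
opening: 0.0855
grasp_force: 0.0
```

```bash
python3 - <<'E'
from h import *
o=sensors.get_obs();print(o['time'],o['q'].round(1),o['ee_pos'],o['tcp_rot'],o['opening'])
save('wrist','w1');a=np.load('w1.npz');print(a['K'],a['T'].round(3))
E
```

```text
2.3 [ 5.000e-01  1.000e-01 -5.000e-01  8.940e+01  4.000e-01  1.799e+02] [0.52000671 0.00626224 0.25412605] [-1.79572592e+02 -7.23452755e-04  6.38264989e-01] 0.08552369067611516
[[325.1922621    0.         286.92849041]
 [  0.         325.1922621  209.37222207]
 [  0.           0.           1.        ]] [[ 0.01  -0.957 -0.29   0.593]
 [-1.    -0.011  0.003  0.006]
 [-0.007  0.29  -0.957  0.323]
 [ 0.     0.     0.     1.   ]]
```

View pics/w1.png

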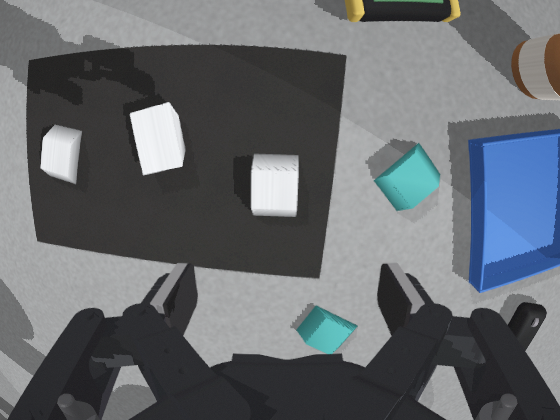

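The wrist view shows A at about (274,185), with its far slope between rows 155 and 170. The middle block is at (158,138) and B at (62,155), and the tray is on the right. Next I'll compute their poses.

```bash
cat >> h.py <<'E'
def wray(f,u,v,z):
    a=np.load(f+'.npz');K,T=a['K'],a['T'];f_=K[0,0]
    x=np.array([u-K[0,2],v-K[1,2]]);r=np.linalg.norm(x);t=r/f_
    w=T[:3,:3]@np.r_[x/r*np.sin(t),np.cos(t)]
    return T[:3,3]+(z-T[2,3])/w[2]*w
def blocks(f,zz=.023,box=(100,260,30,320)):
    p=cv2.imread('pics/'+f+'.png');m=(p.min(2)>150).astype(np.uint8)
    q=np.zeros_like(m);q[box[0]:box[1],box[2]:box[3]]=m[box[0]:box[1],box[2]:box[3]]
    for c in cv2.findContours(q,0,2)[0]:
        if cv2.contourArea(c)<400: continue
        w=np.array([wray(f,*x[0],zz)[:2]*1000 for x in c],np.float32)
        r=cv2.minAreaRect(w);print(np.round(cv2.moments(c)['m10']/cv2.contourArea(c)),np.round(r[0]),np.round(r[1]),round(r[2],1))
E
python3 - <<'E'
from h import *
blocks('w1',.023);blocks('w1',.003)
for u,v in((252,170),(299,170),(250,215),(297,216)):print(wray('w1',u,v,.023 if v<200 else .003).round(3))
E
```

```text
60.0 [439. 267.] [166.  90.] 63.9
274.0 [526.  19.] [44. 57.] 88.9
60.0 [565. 263.] [55. 56.] 74.8
158.0 [573. 133.] [64. 51.] 10.2
60.0 [470. 282.] [ 90. 189.] 4.5
274.0 [521.  20.] [47. 61.] 88.9
60.0 [564. 280.] [59. 60.] 74.8
158.0 [572. 142.] [69. 54.] 10.2
[0.541 0.04  0.023]
[ 0.541 -0.004  0.023]
[0.49  0.045 0.003]
[ 0.489 -0.004  0.003]
```

>>> apply_moves([
  [[0.32,-0.13,1.0],[0,-0.833,-0.08],0.7],
  [[0.32,-0.13,1.0],[0,-0.833,-0.08],0.7],
  [[0.32,-0.13,1.0],[0,-0.833,-0.08],0.7],
  [[0.32,-0.13,1.0],[0,-0.833,-0.08],0.7],
  [[0.32,-0.13,1.0],[0,-0.833,-0.08],0.7],
  [[0.32,-0.13,1.0],[0,-0.833,-0.08],0.7],
  [[0.32,-0.13,1.0],[0,-0.833,-0.08],0.7],
])

```text
time: 3.05
ee_pos: [0.5519, 0.0223, 0.1583]
tcp_rot: [-179.0, 24.4, 3.5]
wrist_force: [0.3, -0.4, 0.1]
opening: 0.0595
grasp_force: 0.0
```

```bash
python3 - <<'E'
from h import *
o=sensors.get_obs();print(o['time'],o['q'].round(1),o['ee_pos'],o['tcp_rot'],o['opening'])
save('wrist','w2');a=np.load('w2.npz');print(a['T'].round(3))
E
```

```text
3.05 [  2.1  25.8  15.8 104.4   0.5 178.7] [0.55194569 0.02232913 0.15832365] [-178.95103241   24.44823709    3.53546071] 0.05950018410102805
[[ 0.053 -0.75  -0.66   0.648]
 [-0.998 -0.05  -0.023  0.026]
 [-0.016  0.66  -0.751  0.191]
 [ 0.     0.     0.     1.   ]]
```

View pics/w2.png

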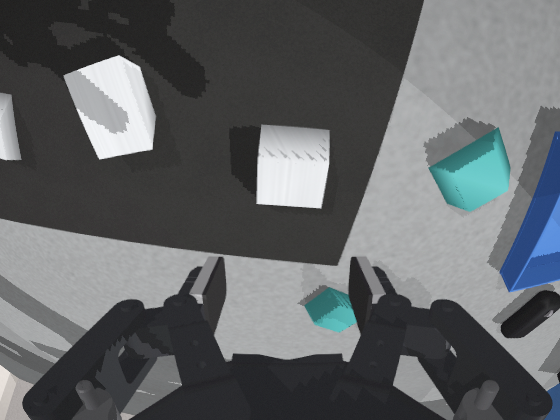

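A sits centred between the fingers at about (293,168), and the fingertips are at (225,265) and (350,265). I'll descend and grip.

>>> apply_moves([
  [[0.2,0.02,0.45],[0,0,0],0.7],
  [[0.3,0.03,0.65],[0,0,0],0.7],
  [[0.34,0.03,0.75],[0,0,0],0.7],
  [[0.34,0.03,0.75],[0,0,0],0.7],
  [[0.34,0.03,0.75],[0,0,0],0.7],
])

```text
time: 3.6
ee_pos: [0.5516, 0.0211, 0.0738]
tcp_rot: [-178.9, 24.8, 3.6]
wrist_force: [0.0, -0.0, 0.4]
opening: 0.06
grasp_force: 0.0
```

>>> apply_moves([
  [[0.01,0,0.02],[0,0,0],0.7],
  [[0.01,0,0.02],[0,0,0],0.3],
  [[0.01,0,0.02],[0,0,0],0.3],
  [[0.01,0,0.02],[0,0,0],0.3],
  [[0.01,0,0.02],[0,0,0],0.3],
  [[0.01,0,0.02],[0,0,0],0.3],
  [[0.01,0,0.02],[0,0,0],0.3],
], force=80)

```text
time: 4.3
ee_pos: [0.5519, 0.0209, 0.0709]
tcp_rot: [-179.0, 24.8, 3.6]
wrist_force: [1.5, -1.3, 7.4]
opening: 0.0428
grasp_force: 81.0
```

>>> apply_moves([
  [[-0.15,0,-0.33],[0,0,0],0.3],
  [[-0.34,0,-0.73],[0,0,0],0.3],
  [[-0.34,0,-0.73],[0,0,0],0.3],
  [[-0.34,0,-0.73],[0,0,0],0.3],
])

```text
time: 4.7
ee_pos: [0.552, 0.0197, 0.1509]
tcp_rot: [-178.9, 24.8, 3.6]
wrist_force: [0.1, 0.4, -1.8]
opening: 0.0431
grasp_force: 80.0
```

>>> apply_moves([
  [[-0.14,0,0.06],[0,0.25,0],0.3],
  [[-0.27,0,0.13],[0,0.5,0],0.3],
  [[-0.27,0,0.13],[0,0.75,0],0.3],
  [[-0.27,0,0.13],[0,1,0],0.3],
  [[-0.27,0,0.13],[0,1,0],0.3],
])

```text
time: 5.2
ee_pos: [0.5184, 0.018, 0.1481]
tcp_rot: [-179.0, -5.1, 3.0]
wrist_force: [-0.6, 0.4, -1.3]
opening: 0.0427
grasp_force: 80.0
```

>>> apply_moves([
  [[-0.15,0,0],[0,0.25,0],0.3],
  [[-0.3,0,-0.03],[0,0.5,0],0.3],
  [[-0.3,0,-0.03],[0,0.75,0],0.3],
  [[-0.3,0,-0.03],[0,1,0],0.3],
  [[-0.3,0,-0.03],[0,1,0],0.3],
])

```text
time: 5.7
ee_pos: [0.4885, 0.0164, 0.1461]
tcp_rot: [-178.8, -34.7, 2.4]
wrist_force: [-0.4, -0.3, -3.3]
opening: 0.0425
grasp_force: 80.0
```

>>> apply_moves([
  [[-0.1,0,-0.07],[0,0.25,0],0.3],
  [[-0.2,0,-0.14],[0,0.5,0],0.3],
  [[-0.2,0,-0.14],[0,0.75,0],0.3],
  [[-0.2,0,-0.14],[0,1,0],0.3],
  [[-0.2,0,-0.14],[0,1,0],0.3],
])

```text
time: 6.2
ee_pos: [0.511, 0.0151, 0.159]
tcp_rot: [-177.8, -63.1, 1.2]
wrist_force: [-0.3, -0.5, -0.8]
opening: 0.0426
grasp_force: 80.1
```

```bash
python3 - <<'E'
from h import *
o=sensors.get_obs();print(o['time'],o['q'].round(1),o['ee_pos'],o['tcp_rot'],o['opening'],o['grasp_force'])
save('side','s2');save('wrist','w3')
a=cv2.imread('pics/s2.png');b=cv2.imread('pics/w3.png')
cv2.imwrite('pics/c2.png',np.hstack([cv2.resize(a[180:390,150:430],(420,315)),cv2.resize(b[100:380,100:460],(380,315))[:,:380]]))
E
```

```text
6.2 [  0.5 -48.1 -65.5   9.5   2.9 179.7] [0.51098833 0.0151178  0.15895957] [-177.7580876   -63.12591865    1.2013028 ] 0.042552322867700554 80.09409106336534
```

View pics/c2.png

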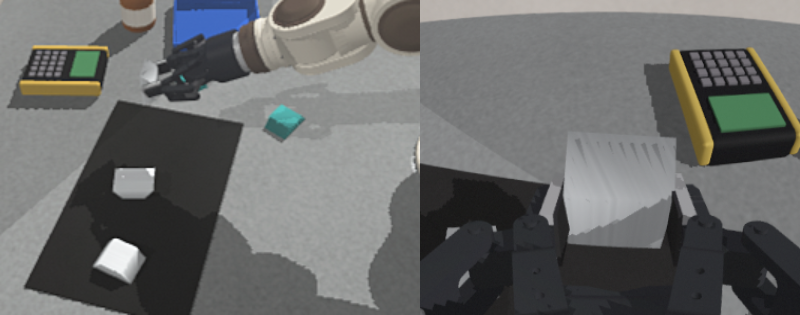

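Joints 2 and 3 are near their limits because the arm can't come in this close with the tool nearly level, so I'll set the block down farther out on the mat. The wrist view shows the block held squarely.

>>> apply_moves([
  [[-0.15,0,0.58],[0,0,0],0.3],
  [[-0.15,0,0.58],[0,0,0],0.3],
  [[-0.15,0,0.58],[0,0,0],0.3],
  [[-0.15,0,0.58],[0,0,0],0.3],
])

```text
time: 6.7
ee_pos: [0.5551, 0.0184, 0.1181]
tcp_rot: [-177.8, -62.9, 1.2]
wrist_force: [-0.4, -1.1, -0.9]
opening: 0.0428
grasp_force: 80.1
```

```bash
python3 - <<'E'
from h import *
o=sensors.get_obs();print(o['time'],o['q'].round(1),o['ee_pos'],o['tcp_rot'],o['opening'],o['grasp_force'])
E
```

```text
6.7 [  1.  -32.7 -63.3  -3.6   2.5 179.9] [0.55506041 0.01840861 0.11814165] [-177.76748321  -62.9498907     1.22183689] 0.04279411206938547 80.05279138684273
```

>>> apply_moves([
  [[-0.18,0,0.15],[0,0,0],0.3],
  [[-0.28,0,0.24],[0,0,0],0.3],
  [[-0.36,0,0.3],[0,0,0],0.3],
  [[-0.36,0,0.3],[0,0,0],0.3],
])

```text
time: 7.1
ee_pos: [0.5654, 0.0197, 0.0736]
tcp_rot: [-177.8, -63.2, 1.2]
wrist_force: [-0.0, 0.2, -2.3]
opening: 0.0425
grasp_force: 80.1
```

>>> apply_moves([
  [[-0.01,0,0.005],[0,0,0],0.3],
  [[-0.02,0,0.01],[0,0,0],0.3],
  [[-0.03,0,0.015],[0,0,0],0.3],
])

```text
time: 7.4
ee_pos: [0.5659, 0.0198, 0.0719]
tcp_rot: [-177.8, -63.4, 1.2]
wrist_force: [0.8, -0.0, -0.5]
opening: 0.0428
grasp_force: 80.1
```

```bash
python3 - <<'E'
from h import *
o=sensors.get_obs();print(o['time'],o['q'].round(1),o['ee_pos'],o['tcp_rot'],o['wrist_force'])
save('side','s3')
a=cv2.imread('pics/s3.png');cv2.imwrite('pics/c3.png',cv2.resize(a[200:340,180:380],(800,560)))
E
```

```text
7.4 [  1.1 -23.5 -64.6 -14.5   2.3 180. ] [0.56585735 0.01979868 0.07192753] [-177.75717125  -63.42776728    1.2047517 ] [ 0.75293409 -0.01728569 -0.54949201]
```

View pics/c3.png

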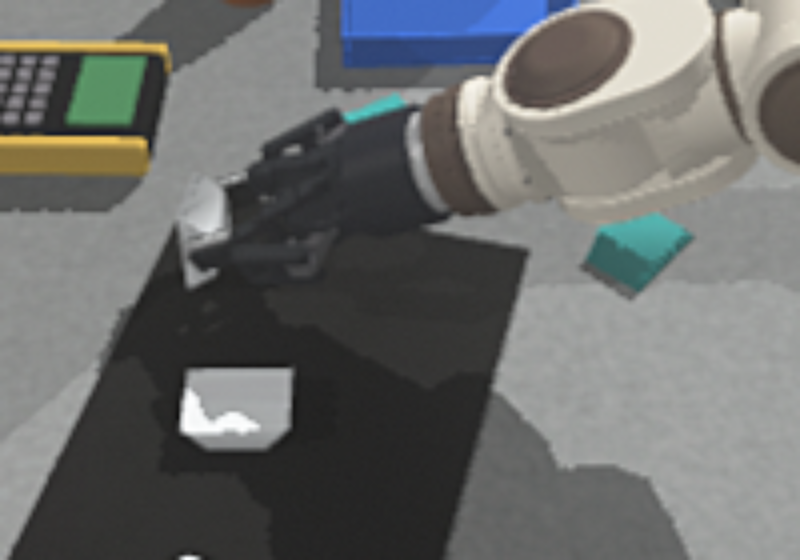

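The block stands almost on edge, just above the mat at (205,235) in the crop. I'll creep down to contact.

>>> apply_moves([
  [[-0.02,0,0.012],[0,0,0],0.3],
  [[-0.04,0,0.024],[0,0,0],0.3],
  [[-0.06,0,0.035],[0,0,0],0.3],
])

```text
time: 7.75
ee_pos: [0.5678, 0.02, 0.0672]
tcp_rot: [-177.8, -63.7, 1.2]
wrist_force: [-7.7, 1.3, 17.2]
opening: 0.0428
grasp_force: 80.8
```

>>> apply_moves([
  [[0,0,0],[0,0,0],1],
  [[0,0,0],[0,0,0],1],
  [[0,0,0],[0,0,0],1],
  [[0,0,0],[0,0,0],1],
  [[0,0,0],[0,0,0],1],
  [[0,0,0],[0,0,0],1],
  [[0,0,0],[0,0,0],1],
])

```text
time: 8.45
ee_pos: [0.5659, 0.02, 0.0636]
tcp_rot: [-177.8, -63.3, 1.2]
wrist_force: [-0.3, -0.2, -0.3]
opening: 0.0853
grasp_force: 0.0
```

```bash
python3 - <<'E'
from h import *
o=sensors.get_obs();print(o['time'],o['q'].round(1),o['ee_pos'],o['tcp_rot'],o['wrist_force'])
save('side','s4');save('wrist','w4')
a=cv2.imread('pics/s4.png');b=cv2.imread('pics/w4.png')
cv2.imwrite('pics/c4.png',np.hstack([cv2.resize(a[200:340,180:380],(420,294)),cv2.resize(b,(380,294))]))
E
```

```text
8.45 [  1.2 -22.1 -64.8 -16.1   2.3 180. ] [0.56585902 0.01995067 0.06357977] [-177.75208497  -63.32239014    1.20154859] [-0.25409228 -0.18169625 -0.25627567]
```

View pics/c4.png

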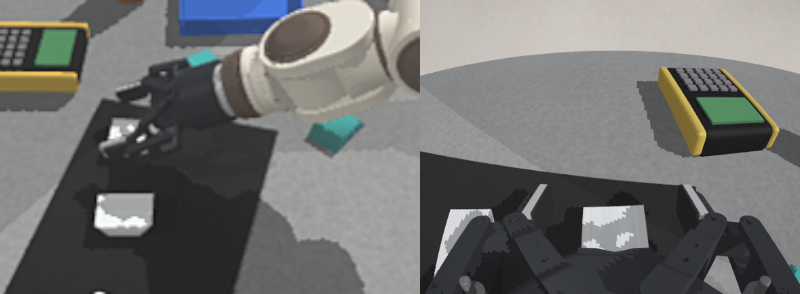

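Block A has fallen flat between the fingers, at (615,228) in the right half, and its upturned face shows no cross. I'll retreat up and straighten the tool.

>>> apply_moves([
  [[0.3,0,-0.15],[0,0,0],1],
  [[0.6,0,-0.3],[0,0,0],1],
  [[0.89,0,-0.45],[0,0,0],1],
  [[0.89,0,-0.45],[0,0,0],1],
])

```text
time: 8.95
ee_pos: [0.5675, 0.0181, 0.171]
tcp_rot: [-177.8, -63.9, 1.2]
wrist_force: [0.5, 0.4, 0.1]
opening: 0.0855
grasp_force: 0.0
```

>>> apply_moves([
  [[0.2,0,-0.1],[0,-1,0],1],
  [[0.2,0,-0.1],[0,-1,0],1],
  [[0.2,0,-0.1],[0,-1,0],1],
  [[0.2,0,-0.1],[0,-1,0],1],
  [[0.2,0,-0.1],[0,-1,0],1],
])

```text
time: 9.45
ee_pos: [0.5674, 0.0179, 0.1866]
tcp_rot: [-178.8, -33.3, 2.6]
wrist_force: [0.7, -0.0, 0.2]
opening: 0.0851
grasp_force: 0.0
```

>>> apply_moves([
  [[0.2,0,-0.3],[0,-1,0],1],
  [[0.2,0,-0.3],[0,-1,0],1],
  [[0.2,0,-0.3],[0,-1,0],1],
  [[0.2,0,-0.3],[0,-1,0],1],
  [[0.2,0,-0.3],[0,-1,0],1],
])

```text
time: 9.95
ee_pos: [0.567, 0.0172, 0.219]
tcp_rot: [-179.0, -3.2, 3.1]
wrist_force: [-0.3, -0.4, -0.4]
opening: 0.0855
grasp_force: 0.0
```

```bash
python3 - <<'E'
from h import *
o=sensors.get_obs();print(o['time'],o['q'].round(1),o['ee_pos'],o['tcp_rot'],o['wrist_force'])
save('wrist','w5');save('top','top5')
blocks('w5',.023,(0,300,0,400))
E
```

```text
9.95 [  1.3   3.8  -0.7  82.4   1.1 178.2] [0.56704106 0.0172376  0.21903187] [-178.98349422   -3.18524992    3.1495027 ] [-0.33807902 -0.44652634 -0.37361897]
57.0 [569. 261.] [57. 58.] 74.6
162.0 [574. 133.] [65. 52.] 10.2
287.0 [589.  21.] [64. 45.] 5.3
15.0 [573. 356.] [277. 168.] 11.6
261.0 [705.  84.] [520. 191.] 50.5
```

A now lies flat, turned over, at (0.589, 0.021). Next I'll go to B, spinning the wrist.

>>> apply_moves([
  [[0.05,-0.99,0],[0,-0.1,-1],1],
  [[0.05,-0.99,0],[0,-0.1,-1],1],
  [[0.05,-0.99,0],[0,-0.1,-1],1],
  [[0.05,-0.99,0],[0,-0.1,-1],1],
  [[0.05,-0.99,0],[0,-0.1,-1],1],
])

```text
time: 10.55
ee_pos: [0.5648, 0.1166, 0.2239]
tcp_rot: [179.9, -0.7, 33.3]
wrist_force: [0.4, 0.4, 0.2]
opening: 0.0854
grasp_force: 0.0
```

>>> apply_moves([
  [[0.545,-0.84,0],[0,0,-1],1],
  [[0.545,-0.84,0],[0,0,-1],1],
  [[0.545,-0.84,0],[0,0,-1],1],
  [[0.545,-0.84,0],[0,0,-1],1],
  [[0.545,-0.84,0],[0,0,-1],1],
])

```text
time: 11.05
ee_pos: [0.5647, 0.2164, 0.2245]
tcp_rot: [179.6, -0.6, 63.1]
wrist_force: [0.5, 0.0, -0.7]
opening: 0.085
grasp_force: 0.0
```

>>> apply_moves([
  [[0.45,-0.23,0],[0,0,-1],1],
  [[0.45,-0.23,0],[0,0,-1],1],
  [[0.45,-0.23,0],[0,0,-1],1],
  [[0.45,-0.23,0],[0,0,-1],1],
])

```text
time: 11.45
ee_pos: [0.5647, 0.2666, 0.2247]
tcp_rot: [179.4, -0.3, 93.2]
wrist_force: [-0.2, -0.4, 0.3]
opening: 0.0855
grasp_force: 0.0
```

>>> apply_moves([
  [[0,0,0],[0,0,-1],1],
  [[0,0,0],[0,0,-1],1],
  [[0,0,0],[0,0,-1],1],
  [[0,0,0],[0,0,-1],1],
])

```text
time: 11.85
ee_pos: [0.5648, 0.2661, 0.2248]
tcp_rot: [179.3, 0.0, 123.2]
wrist_force: [0.7, 0.4, 0.1]
opening: 0.0849
grasp_force: 0.0
```

>>> apply_moves([
  [[0,0,0],[0,0,-1],1],
  [[0,0,0],[0,0,-1],1],
  [[0,0,0],[0,0,-1],1],
  [[0,0,0],[0,0,-1],1],
])

```text
time: 12.25
ee_pos: [0.5648, 0.2661, 0.2248]
tcp_rot: [179.5, 0.4, 153.2]
wrist_force: [0.3, -0.9, -0.6]
opening: 0.0853
grasp_force: 0.0
```

```bash
python3 - <<'E'
from h import *
o=sensors.get_obs();print(o['time'],o['q'].round(1),o['ee_pos'],o['tcp_rot'],o['wrist_force'])
save('wrist','w6')
for z in(.023,.003):blocks('w6',z,(0,300,100,460))
a=cv2.imread('pics/w5.png')
print(a[120:230,270:300].min(2)[::8,::6])
cv2.imwrite('pics/w6b.png',cv2.imread('pics/w6.png'))
E
```

```text
12.25 [25.2 13.8 11.4 86.9  0.  52. ] [0.56484449 0.26613159 0.22481244] [179.45509259   0.36360473 153.18077103] [ 0.34429647 -0.87523785 -0.60177196]
355.0 [669. 277.] [71. 31.] 60.7
171.0 [572. 141.] [66. 54.] 11.1
287.0 [557. 271.] [45. 58.] 75.3
322.0 [534. 293.] [366. 304.] 62.6
355.0 [681. 275.] [76. 34.] 60.7
171.0 [578. 130.] [70. 58.] 11.1
287.0 [561. 269.] [48. 62.] 75.3
322.0 [537. 292.] [393. 327.] 62.6
[[ 55  56  57  57  55]
 [ 61  58  57  56  55]
 [ 44  42  44  41  58]
 [ 42  42  43  41  43]
 [247 248 248 251 253]
 [250 248 248 250 252]
 [250 247 247 249 252]
 [252 247 247 249 251]
 [251 247 247 248 250]
 [249 247 247 247 249]
 [248 247 247 246 249]
 [245 247 247 246 249]
 [243 247 246 246 249]
 [243 246 243 240 241]]
```

View pics/w6b.png

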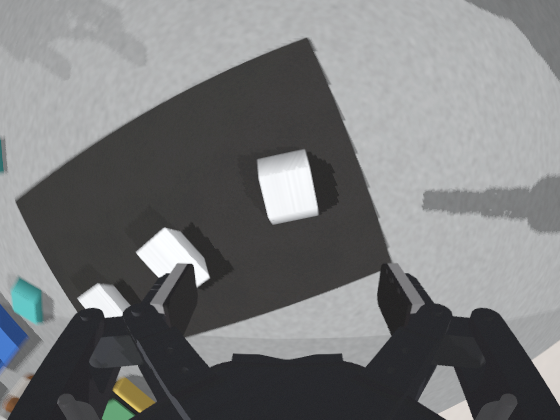

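Block B is at about (287,186), with its small face up and its long axis near yaw -15°. The brightness check across A's upturned face found no dark pixels, so A is plain. Now I'll align and grip B.

>>> apply_moves([
  [[0.27,-0.03,0.5],[0,0,-0.4],0.7],
  [[0.27,-0.03,1.0],[0,0,-0.4],0.7],
  [[0.27,-0.03,1.0],[0,0,-0.4],0.7],
  [[0.27,-0.03,1.0],[0,0,-0.4],0.7],
])

```text
time: 12.7
ee_pos: [0.5397, 0.2762, 0.1241]
tcp_rot: [179.7, 0.3, 164.9]
wrist_force: [0.4, -1.3, 0.9]
opening: 0.0597
grasp_force: 0.0
```

>>> apply_moves([
  [[0,0,0],[0,-0.83,0],0.7],
  [[0,0,0],[0,-0.83,0],0.7],
  [[0,0,0],[0,-0.83,0],0.7],
  [[0,0,0],[0,-0.83,0],0.7],
])

```text
time: 13.1
ee_pos: [0.5394, 0.2772, 0.1266]
tcp_rot: [179.4, 25.5, 164.8]
wrist_force: [-0.2, 0.1, -0.9]
opening: 0.0598
grasp_force: 0.0
```

```bash
python3 - <<'E'
from h import *
o=sensors.get_obs();print(o['time'],o['q'].round(1),o['ee_pos'],o['tcp_rot'],o['wrist_force'])
save('wrist','w7')
for z in(.023,.003):blocks('w7',z,(0,260,200,400))
from scipy.spatial.transform import Rotation as R
M=R.from_euler('xyz',o['tcp_rot'],degrees=True).as_matrix()
t=np.array([.5385,.2755,.073])-o['ee_pos'];print('tool shift to target',(M.T@t*10).round(3), M.round(2).tolist())
E
```

```text
13.1 [ 33.6  -1.2 -19.   54.3 -18.4  45.7] [0.53940575 0.27717732 0.12662146] [179.3742874   25.48493323 164.82507302] [-0.23278764  0.12762614 -0.93297016]
285.0 [550. 273.] [44. 58.] 74.5
285.0 [565. 269.] [51. 66.] 74.5
tool shift to target [ 0.235 -0.024  0.482] [[-0.87, 0.26, 0.42], [0.24, 0.97, -0.1], [-0.43, 0.01, -0.9]]
```

>>> apply_moves([
  [[0.15,-0.01,0.25],[0,0,0],0.7],
  [[0.21,-0.02,0.4],[0,0,0],0.7],
  [[0.25,-0.02,0.475],[0,0,0],0.7],
  [[0.25,-0.02,0.475],[0,0,0],0.7],
])

```text
time: 13.55
ee_pos: [0.5383, 0.2758, 0.0709]
tcp_rot: [179.6, 25.2, 164.9]
wrist_force: [-0.2, -0.1, 0.1]
opening: 0.0598
grasp_force: 0.0
```

>>> apply_moves([
  [[0,0,0],[0,0,0],0.3],
  [[0,0,0],[0,0,0],0.3],
  [[0,0,0],[0,0,0],0.3],
  [[0,0,0],[0,0,0],0.3],
  [[0,0,0],[0,0,0],0.3],
  [[0,0,0],[0,0,0],0.3],
], force=80)

```text
time: 14.15
ee_pos: [0.5385, 0.2764, 0.0727]
tcp_rot: [179.4, 25.4, 164.9]
wrist_force: [0.2, 0.3, 6.5]
opening: 0.0419
grasp_force: 82.9
```

>>> apply_moves([
  [[-0.21,0,-0.45],[0,0,0],0.3],
  [[-0.42,0,-0.9],[0,0,0],0.3],
  [[-0.42,0,-0.9],[0,0,0],0.3],
  [[-0.42,0,-0.9],[0,0,0],0.3],
])

```text
time: 14.55
ee_pos: [0.5374, 0.2758, 0.1718]
tcp_rot: [179.4, 25.4, 164.9]
wrist_force: [-1.3, -0.5, -2.2]
opening: 0.0421
grasp_force: 82.2
```

>>> apply_moves([
  [[0,0,0],[0,0.85,0],0.3],
  [[0,0,0],[0,0.85,0],0.3],
  [[0,0,0],[0,0.85,0],0.3],
  [[0,0,0],[0,0.85,0],0.3],
])

```text
time: 14.95
ee_pos: [0.5378, 0.2745, 0.1663]
tcp_rot: [179.8, -0.6, 165.1]
wrist_force: [-0.9, -0.7, -2.9]
opening: 0.0422
grasp_force: 82.0
```

>>> apply_moves([
  [[0.27,-0.27,0],[0,0,1],0.3],
  [[0.27,-0.27,0],[0,0,1],0.3],
  [[0.27,-0.27,0],[0,0,1],0.3],
  [[0.27,-0.27,0],[0,0,1],0.3],
])

```text
time: 15.35
ee_pos: [0.5031, 0.2559, 0.1687]
tcp_rot: [179.8, -0.2, 134.9]
wrist_force: [0.3, 0.4, -1.4]
opening: 0.042
grasp_force: 82.1
```

>>> apply_moves([
  [[0,0,0],[0,0,1],0.3],
  [[0,0,0],[0,0,1],0.3],
  [[0,0,0],[0,0,1],0.3],
  [[0,0,0],[0,0,1],0.3],
])

```text
time: 15.75
ee_pos: [0.5032, 0.256, 0.1687]
tcp_rot: [179.9, -0.3, 104.9]
wrist_force: [0.2, -0.4, -1.7]
opening: 0.0422
grasp_force: 82.1
```

>>> apply_moves([
  [[0,0,0],[0,0,1],0.3],
  [[0,0,0],[0,0,1],0.3],
  [[0,0,0],[0,0,1],0.3],
  [[0,0,0],[0,0,1],0.3],
])

```text
time: 16.15
ee_pos: [0.5032, 0.256, 0.1687]
tcp_rot: [-179.9, -0.3, 74.9]
wrist_force: [-0.4, -0.2, -1.5]
opening: 0.042
grasp_force: 82.1
```

>>> apply_moves([
  [[0,0,0],[0,0,1],0.3],
  [[0,0,0],[0,0,1],0.3],
  [[0,0,0],[0,0,1],0.3],
  [[0,0,0],[0,0,1],0.3],
])

```text
time: 16.55
ee_pos: [0.5032, 0.256, 0.1687]
tcp_rot: [-179.8, -0.2, 44.9]
wrist_force: [0.1, -0.1, -0.5]
opening: 0.0425
grasp_force: 82.1
```

```bash
python3 - <<'E'
from h import *
o=sensors.get_obs();print(o['time'],o['q'].round(1),o['ee_pos'],o['tcp_rot'],o['wrist_force'],o['opening'])
E
```

```text
16.55 [ 26.9   6.3  -3.4  80.1   0.3 162. ] [0.50320294 0.25601502 0.16872726] [-179.79615307   -0.23253298   44.89006346] [ 0.0545253  -0.11182198 -0.51271966] 0.0424850406265757
```

>>> apply_moves([
  [[0,0,0],[0,0,0.52],0.3],
  [[0,0,0],[0,0,0.52],0.3],
  [[0,0,0],[0,0,0.52],0.3],
])

```text
time: 16.85
ee_pos: [0.5032, 0.256, 0.1688]
tcp_rot: [-179.7, -0.1, 29.5]
wrist_force: [-0.4, 0.1, -1.8]
opening: 0.0422
grasp_force: 82.1
```

>>> apply_moves([
  [[0,0,0],[0,1,0],0.3],
  [[0,0,0],[0,1,0],0.3],
  [[0,0,0],[0,1,0],0.3],
  [[0,0,0],[0,1,0],0.3],
  [[0,0,0],[0,1,0],0.3],
])

```text
time: 17.35
ee_pos: [0.5019, 0.2553, 0.1683]
tcp_rot: [-179.7, -30.2, 29.6]
wrist_force: [-0.3, 0.6, -1.9]
opening: 0.0422
grasp_force: 82.1
```

>>> apply_moves([
  [[0,0,0],[0,1,0],0.3],
  [[0,0,0],[0,1,0],0.3],
  [[0,0,0],[0,1,0],0.3],
  [[0,0,0],[0,1,0],0.3],
  [[0,0,0],[0,1,0],0.3],
])

```text
time: 17.85
ee_pos: [0.5027, 0.2556, 0.1669]
tcp_rot: [-179.4, -59.9, 29.1]
wrist_force: [-0.2, -0.5, -2.4]
opening: 0.0422
grasp_force: 82.2
```

>>> apply_moves([
  [[0,0,0],[0,0.13,0],0.3],
  [[0,0,0],[0,0.13,0],0.3],
  [[0,0,0],[0,0.13,0],0.3],
])

```text
time: 18.15
ee_pos: [0.5043, 0.2564, 0.1701]
tcp_rot: [-179.1, -63.8, 28.8]
wrist_force: [0.4, 0.1, -1.1]
opening: 0.0422
grasp_force: 82.2
```

```bash
python3 - <<'E'
from h import *
o=sensors.get_obs();print(o['time'],o['q'].round(1),o['ee_pos'],o['tcp_rot'],o['wrist_force'],o['opening'])
E
```

```text
18.15 [ 25.5 -35.5 -59.1   2.7   3.8 178.5] [0.50429215 0.25640589 0.17009476] [-179.14896455  -63.80811288   28.83776127] [ 0.38503575  0.13143837 -1.07847141] 0.042152210920788524
```

>>> apply_moves([
  [[-0.35,0,0.17],[0,0,0],0.3],
  [[-0.65,0,0.32],[0,0,0],0.3],
  [[-0.86,0,0.42],[0,0,0],0.3],
  [[-0.86,0,0.42],[0,0,0],0.3],
])

```text
time: 18.55
ee_pos: [0.5026, 0.2564, 0.0695]
tcp_rot: [-179.0, -63.4, 28.7]
wrist_force: [-0.9, -0.2, -1.7]
opening: 0.0423
grasp_force: 82.2
```

>>> apply_moves([
  [[-0.015,0,0.007],[0,0,0],0.3],
  [[-0.03,0,0.015],[0,0,0],0.3],
  [[-0.05,0,0.024],[0,0,0],0.3],
])

```text
time: 18.85
ee_pos: [0.5046, 0.2574, 0.0711]
tcp_rot: [-179.1, -64.2, 28.8]
wrist_force: [0.6, 0.3, -1.3]
opening: 0.0422
grasp_force: 82.2
```

>>> apply_moves([
  [[-0.015,0,0.007],[0,0,0],0.3],
  [[-0.03,0,0.015],[0,0,0],0.3],
  [[-0.03,0,0.015],[0,0,0],0.3],
])

```text
time: 19.15
ee_pos: [0.5036, 0.2569, 0.0653]
tcp_rot: [-179.0, -64.0, 28.7]
wrist_force: [-0.2, 0.1, -1.6]
opening: 0.0422
grasp_force: 82.2
```

>>> apply_moves([
  [[-0.015,0,0.007],[0,0,0],0.3],
  [[-0.02,0,0.01],[0,0,0],0.3],
  [[-0.02,0,0.01],[0,0,0],0.3],
])

```text
time: 19.45
ee_pos: [0.5035, 0.2569, 0.0629]
tcp_rot: [-179.0, -64.0, 28.7]
wrist_force: [0.1, -0.6, -1.2]
opening: 0.0422
grasp_force: 82.2
```

>>> apply_moves([
  [[-0.015,0,0.007],[0,0,0],0.3],
  [[-0.025,0,0.012],[0,0,0],0.3],
  [[-0.025,0,0.012],[0,0,0],0.3],
])

```text
time: 19.75
ee_pos: [0.5035, 0.2569, 0.0599]
tcp_rot: [-179.0, -64.0, 28.7]
wrist_force: [-0.9, 0.7, -1.3]
opening: 0.0425
grasp_force: 82.2
```

```bash
cat >> h.py <<'E'
def cloud(n,f):
    p,d=save(n,f);a=np.load(f+'.npz');K,T=a['K'],a['T']
    v,u=np.mgrid[:420,:560]
    X=np.stack([(u-K[0,2])/K[0,0]*d,(v-K[1,2])/K[1,1]*d,d],-1)@T[:3,:3].T+T[:3,3]
    X[d==0]=-9
    return p,X
E
python3 - <<'E'
from h import *
p,X=cloud('side','s9')
r=p.astype(int).min(2)
m=(np.hypot(X[...,0]-.56,X[...,1]-.285)<.06)&(X[...,2]>.0)&(X[...,2]<.12)
e=np.array([.875,.484])
s=X[...,:2]@e
for z in range(0,80,6):
    k=m&(X[...,2]>=z/1000)&(X[...,2]<z/1000+.006)
    b=k&(r>90)
    if b.sum():print(z,k.sum(),b.sum(),'bright r range',s[b].min().round(3),s[b].max().round(3),X[b].mean(0).round(3),np.median(r[b]))
E
```

```text
0 1478 27 bright r range 0.633 0.666 [0.57  0.296 0.003] 115.0
6 58 8 bright r range 0.627 0.635 [0.553 0.304 0.009] 134.0
12 7 6 bright r range 0.625 0.634 [0.554 0.301 0.015] 127.0
18 4 4 bright r range 0.629 0.633 [0.549 0.311 0.021] 130.5
24 9 4 bright r range 0.625 0.632 [0.546 0.312 0.027] 105.5
30 38 8 bright r range 0.628 0.634 [0.552 0.307 0.033] 120.0
36 64 9 bright r range 0.624 0.634 [0.549 0.309 0.04 ] 128.0
42 124 38 bright r range 0.608 0.633 [0.542 0.303 0.045] 136.0
48 128 62 bright r range 0.599 0.634 [0.542 0.29  0.051] 148.5
54 150 85 bright r range 0.598 0.634 [0.547 0.287 0.057] 198.0
60 194 92 bright r range 0.621 0.634 [0.556 0.29  0.063] 177.0
66 45 24 bright r range 0.629 0.634 [0.559 0.295 0.067] 171.0
```

>>> apply_moves([
  [[-0.015,0,0.007],[0,0,0],0.3],
  [[-0.03,0,0.015],[0,0,0],0.3],
  [[-0.03,0,0.015],[0,0,0],0.3],
])

```text
time: 20.1
ee_pos: [0.5046, 0.2575, 0.059]
tcp_rot: [-179.1, -64.2, 28.8]
wrist_force: [-2.7, -0.6, 6.0]
opening: 0.0421
grasp_force: 83.1
```

Contact made, so I'll release and then retreat up.

>>> apply_moves([
  [[0,0,0],[0,0,0],1],
  [[0,0,0],[0,0,0],1],
  [[0,0,0],[0,0,0],1],
  [[0,0,0],[0,0,0],1],
  [[0,0,0],[0,0,0],1],
  [[0,0,0],[0,0,0],1],
  [[0,0,0],[0,0,0],1],
])

```text
time: 20.8
ee_pos: [0.5036, 0.2569, 0.0569]
tcp_rot: [-179.0, -64.0, 28.7]
wrist_force: [0.4, 0.1, -0.7]
opening: 0.0855
grasp_force: 0.0
```

>>> apply_moves([
  [[0.3,0,-0.15],[0,0,0],1],
  [[0.6,0,-0.3],[0,0,0],1],
  [[0.89,0,-0.45],[0,0,0],1],
  [[0.89,0,-0.45],[0,0,0],1],
])

```text
time: 21.2
ee_pos: [0.5043, 0.2563, 0.1643]
tcp_rot: [-179.1, -64.6, 28.8]
wrist_force: [0.7, -0.0, 0.3]
opening: 0.0852
grasp_force: 0.0
```

>>> apply_moves([
  [[0.2,0,-0.1],[0,-1,0],1],
  [[0.2,0,-0.1],[0,-1,0],1],
  [[0.2,0,-0.1],[0,-1,0],1],
  [[0.2,0,-0.1],[0,-1,0],1],
  [[0.2,0,-0.1],[0,-1,0],1],
])

```text
time: 21.7
ee_pos: [0.5041, 0.2562, 0.18]
tcp_rot: [-179.5, -34.0, 29.3]
wrist_force: [0.5, -1.4, -0.5]
opening: 0.0856
grasp_force: 0.0
```

>>> apply_moves([
  [[0.2,0,-0.3],[0,-1,0],1],
  [[0.2,0,-0.3],[0,-1,0],1],
  [[0.2,0,-0.3],[0,-1,0],1],
  [[0.2,0,-0.3],[0,-1,0],1],
  [[0.2,0,-0.3],[0,-1,0],1],
])

```text
time: 22.2
ee_pos: [0.5034, 0.2555, 0.2124]
tcp_rot: [-179.6, -3.9, 29.6]
wrist_force: [-0.4, -0.0, -0.5]
opening: 0.0853
grasp_force: 0.0
```

```bash
python3 - <<'E'
from h import *
o=sensors.get_obs();print(o['time'],o['q'].round(1),o['ee_pos'],o['tcp_rot'],o['wrist_force'])
save('wrist','w10')
blocks('w10',.023,(0,300,0,460))
cv2.imwrite('pics/w10v.png',cv2.imread('pics/w10.png'))
E
```

```text
22.2 [ 26.7   2.8  -2.4  80.9   0.6 177.1] [0.50344957 0.25553494 0.21241757] [-179.56308011   -3.8578364    29.55825628] [-0.40495325 -0.01683815 -0.54568884]
435.0 [572. 141.] [65. 52.] 10.1
287.0 [525. 269.] [64. 44.] 30.3
412.0 [713. 246.] [152.  86.] 85.3
140.0 [472. 429.] [340. 367.] 27.6
```

View pics/w10v.png

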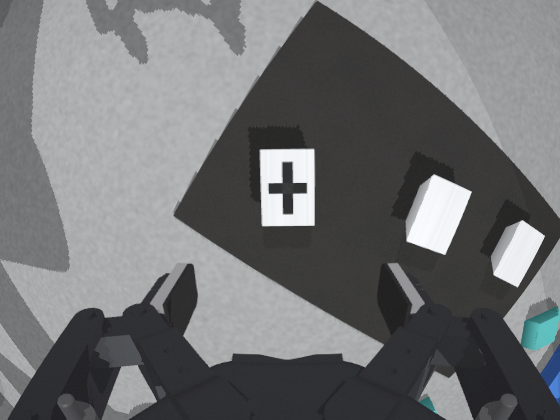

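The cross is found: B lies turned over, cross up, at (287,187), about (0.525, 0.269) with yaw 30°. I'll grip it from straight above.

>>> apply_moves([
  [[0.19,-0.01,0.45],[0,-0.13,0],0.7],
  [[0.19,-0.01,0.9],[0,-0.13,0],0.7],
  [[0.19,-0.01,0.9],[0,-0.13,0],0.7],
  [[0.19,-0.01,0.9],[0,-0.13,0],0.7],
])

```text
time: 22.65
ee_pos: [0.5228, 0.2684, 0.1272]
tcp_rot: [-179.6, -0.2, 29.6]
wrist_force: [-0.3, 0.2, 1.4]
opening: 0.0599
grasp_force: 0.0
```

```bash
python3 - <<'E'
from h import *
from scipy.spatial.transform import Rotation as R
o=sensors.get_obs();print(o['time'],o['q'].round(1),o['ee_pos'],o['tcp_rot'])
M=R.from_euler('xyz',o['tcp_rot'],degrees=True).as_matrix()
print((M.T@(np.array([.525,.269,.080])-o['ee_pos'])*10).round(3))
p,X=cloud('top','top11')
h=cv2.cvtColor(p,cv2.COLOR_RGB2HSV)
m=cv2.inRange(h,(105,120,40),(125,255,255))>0
m&=(X[...,0]>.35)&(X[...,0]<.65)&(X[...,1]<-.1)&(X[...,1]>-.45)
rim=m&(X[...,2]>.026);fl=m&(X[...,2]<.008)
print(rim.sum(),fl.sum())
for k in(rim,fl):print(cv2.minAreaRect((X[k][:,:2]*1000).astype(np.float32)))
E
```

```text
22.65 [ 27.   10.2  -3.7  75.9   0.4 177.4] [0.52278574 0.26844113 0.12718763] [-1.79573384e+02 -1.78622397e-01  2.95896131e+01]
[0.021 0.01  0.472]
276 2206
((505.45355224609375, -290.6481018066406), (181.04058837890625, 170.4588623046875), 11.0818510055542)
((510.1500244140625, -293.30914306640625), (187.40003967285156, 175.9927520751953), 11.32276725769043)
```

>>> apply_moves([
  [[0.02,0.01,0.25],[0,0,0],0.7],
  [[0.02,0.01,0.4],[0,0,0],0.7],
  [[0.02,0.01,0.47],[0,0,0],0.7],
  [[0.02,0.01,0.47],[0,0,0],0.7],
])

```text
time: 23.1
ee_pos: [0.5256, 0.2692, 0.0799]
tcp_rot: [-179.6, -0.1, 29.6]
wrist_force: [-1.1, -0.9, 0.1]
opening: 0.0594
grasp_force: 0.0
```

>>> apply_moves([
  [[0,0,0],[0,0,0],0.3],
  [[0,0,0],[0,0,0],0.3],
  [[0,0,0],[0,0,0],0.3],
  [[0,0,0],[0,0,0],0.3],
  [[0,0,0],[0,0,0],0.3],
  [[0,0,0],[0,0,0],0.3],
], force=70)

```text
time: 23.7
ee_pos: [0.5264, 0.2697, 0.0813]
tcp_rot: [-179.6, -0.2, 29.6]
wrist_force: [-0.7, 0.0, 6.8]
opening: 0.0422
grasp_force: 72.2
```

>>> apply_moves([
  [[0,0,-0.3],[0,0,0],0.3],
  [[0,0,-0.7],[0,0,0],0.3],
  [[0,0,-1],[0,0,0],0.3],
  [[0,0,-1],[0,0,0],0.3],
])

```text
time: 24.1
ee_pos: [0.5276, 0.2694, 0.1851]
tcp_rot: [-179.6, -0.5, 29.6]
wrist_force: [0.9, 0.1, -0.8]
opening: 0.0421
grasp_force: 71.5
```

>>> apply_moves([
  [[-0.25,0.4,0],[0,0,0],0.3],
  [[-0.49,0.79,0],[0,0,0],0.3],
  [[-0.49,0.79,0],[0,0,0],0.3],
])

```text
time: 24.4
ee_pos: [0.522, 0.1719, 0.1785]
tcp_rot: [-179.6, -0.0, 29.4]
wrist_force: [0.4, 0.7, -0.9]
opening: 0.0422
grasp_force: 71.5
```

>>> apply_moves([
  [[-0.25,0.4,0],[0,0,0],0.3],
  [[-0.49,0.79,0],[0,0,0],0.3],
  [[-0.49,0.79,0],[0,0,0],0.3],
])

```text
time: 24.7
ee_pos: [0.5184, 0.0792, 0.1778]
tcp_rot: [-179.6, -0.0, 29.4]
wrist_force: [0.5, 0.4, -0.7]
opening: 0.0425
grasp_force: 71.7
```

>>> apply_moves([
  [[-0.25,0.4,0],[0,0,0],0.3],
  [[-0.49,0.79,0],[0,0,0],0.3],
  [[-0.49,0.79,0],[0,0,0],0.3],
])

```text
time: 25.0
ee_pos: [0.5149, -0.0135, 0.1771]
tcp_rot: [-179.6, -0.1, 29.4]
wrist_force: [0.1, 0.2, -1.2]
opening: 0.0421
grasp_force: 71.8
```

>>> apply_moves([
  [[-0.25,0.4,0],[0,0,0],0.3],
  [[-0.49,0.79,0],[0,0,0],0.3],
  [[-0.49,0.79,0],[0,0,0],0.3],
])

```text
time: 25.3
ee_pos: [0.5114, -0.1062, 0.1764]
tcp_rot: [-179.6, -0.1, 29.4]
wrist_force: [-0.0, 0.1, -0.1]
opening: 0.0426
grasp_force: 71.9
```

>>> apply_moves([
  [[-0.25,0.4,0],[0,0,0],0.3],
  [[-0.49,0.79,0],[0,0,0],0.3],
  [[-0.49,0.79,0],[0,0,0],0.3],
])

```text
time: 25.6
ee_pos: [0.508, -0.1989, 0.1756]
tcp_rot: [-179.6, -0.1, 29.4]
wrist_force: [0.1, 0.3, -1.4]
opening: 0.0424
grasp_force: 72.0
```

>>> apply_moves([
  [[-0.25,0.4,0],[0,0,0],0.3],
  [[-0.49,0.79,0],[0,0,0],0.3],
  [[-0.49,0.79,0],[0,0,0],0.3],
  [[-0.49,0.79,0],[0,0,0],0.3],
])

```text
time: 26.0
ee_pos: [0.5046, -0.2885, 0.1748]
tcp_rot: [-179.5, -0.1, 29.5]
wrist_force: [-0.2, 0.1, -1.0]
opening: 0.0422
grasp_force: 72.2
```

```bash
python3 - <<'E'
from h import *
from scipy.spatial.transform import Rotation as R
o=sensors.get_obs();print(o['time'],o['q'].round(1),o['ee_pos'],o['tcp_rot'])
M=R.from_euler('xyz',o['tcp_rot'],degrees=True).as_matrix()
print((M.T@(np.array([.505,-.291,.083])-o['ee_pos'])*10).round(3))
E
```

```text
26.0 [-29.9   9.    0.2  81.6   0.3 120.6] [ 0.50463447 -0.28847912  0.17484663] [-1.79501711e+02 -9.73069609e-02  2.95221621e+01]
[-0.011  0.032  0.918]
```

>>> apply_moves([
  [[-0.01,0.03,0.4],[0,0,0],0.3],
  [[-0.01,0.03,0.7],[0,0,0],0.3],
  [[-0.01,0.03,0.85],[0,0,0],0.3],
  [[-0.01,0.03,0.91],[0,0,0],0.3],
  [[-0.01,0.03,0.92],[0,0,0],0.3],
])

```text
time: 26.5
ee_pos: [0.5052, -0.2903, 0.0838]
tcp_rot: [-179.6, -0.1, 29.6]
wrist_force: [0.1, -0.0, -0.4]
opening: 0.0422
grasp_force: 72.1
```

>>> apply_moves([
  [[0,0,0.01],[0,0,0],0.3],
  [[0,0,0.01],[0,0,0],0.7],
  [[0,0,0.01],[0,0,0],0.7],
  [[0,0,0.01],[0,0,0],0.7],
  [[0,0,0.01],[0,0,0],0.7],
  [[0,0,-0.4],[0,0,0],0.7],
  [[0,0,-0.8],[0,0,0],0.7],
  [[0,0,-1],[0,0,0],0.7],
  [[0,0,-1],[0,0,0],0.7],
])

```text
time: 27.4
ee_pos: [0.5061, -0.2926, 0.1875]
tcp_rot: [-179.9, -0.3, 29.6]
wrist_force: [-0.1, -0.1, 1.0]
opening: 0.0599
grasp_force: 0.0
```

>>> apply_moves([
  [[-0.5,0.3,-0.3],[0,0,0],0.7],
  [[-0.8,0.5,-0.6],[0,0,0],0.7],
  [[-0.8,0.5,-0.6],[0,0,0],0.7],
  [[-0.8,0.5,-0.6],[0,0,0],0.7],
])

```text
time: 27.8
ee_pos: [0.4598, -0.3766, 0.2433]
tcp_rot: [-179.6, -0.1, 29.4]
wrist_force: [0.2, 0.1, -0.4]
opening: 0.0604
grasp_force: 0.0
```

```bash
python3 - <<'E'
from h import *
o=sensors.get_obs();print(o['time'],o['ee_pos'],o['tcp_rot'],o['opening'],o['wrist_force'])
p,X=cloud('top','top12');g=p.astype(int)
t=np.load('top0.npz');
m=(g.min(2)>110)&(X[...,2]>.012)&(X[...,2]<.035)&(X[...,0]>.38)&(X[...,0]<.7)&(X[...,1]>-.4)&(X[...,1]<.36)
for c in cv2.findContours(m.astype(np.uint8),0,2)[0]:
    if cv2.contourArea(c)<60: continue
    k=np.zeros(m.shape,np.uint8);cv2.drawContours(k,[c],-1,1,-1);k=k>0
    r=cv2.minAreaRect((X[k][:,:2]*1000).astype(np.float32));z=X[k][:,2]
    print(np.round(r[0]),np.round(r[1]),round(r[2]),'z',np.percentile(z,[5,50,95]).round(4),'dark',(g[k].min(1)<80).sum(),'of',k.sum())
for n,u,v in(('jar',322,163),('lab',264,146),('mouse',343,286)):print(n,X[v,u].round(3),ray('top0',u,v).round(3),abs(g[v-12:v+13,u-12:u+13]-t['p'][v-12:v+13,u-12:u+13]).mean().round(1))
E
```

```text
27.8 [ 0.45983736 -0.3766219   0.24333805] [-1.79636117e+02 -1.33797913e-01  2.94440187e+01] 0.06036538140765921 [ 0.18140843  0.11014138 -0.35861482]
[-4245. -4624.] [12924.    53.] 42 z [0.018  0.0244 0.0302] dark 49 of 272
[-4212. -4405.] [13271.    69.] 44 z [0.0173 0.0234 0.0292] dark 0 of 277
[-4205. -4464.] [13201.    69.] 43 z [0.017  0.0236 0.0289] dark 0 of 268
jar [ 0.683 -0.278  0.11 ] [ 0.683 -0.278  0.11 ] 5.0
lab [ 0.762 -0.097  0.035] [ 0.761 -0.097  0.037] 2.8
mouse [ 0.281 -0.268  0.643] [ 0.313 -0.346  0.028] 167.5
```

The cross block lies flat in the tray with its top at 24 mm and the dark cross visible. Both plain blocks are on the mat, and the jar and labeller haven't moved. The arm hides the mouse in this view, but it never went near it. Handing in.

```bash
python3 -c "
from workcell import bot;print(bot.job_done())"
```

```text
the job is handed in; nothing more can be done
None
```

I handed the job in at about 28 s: the cross block lies flat in the blue tray, cross up, and both plain blocks are turned over on the mat; the jar and labeller did not move, and the mouse was hidden by the arm in the last picture, though the arm never went near it.

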